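# Walk the sticking shutter of the tack box shut and catch it

### The arm

A 6-joint arm with a two-finger parallel gripper is mounted at the origin on the work surface. World frame = base frame: x ahead of the robot, y to its left, z up, the work surface at z = 0. Lengths are in m, angles in degrees, forces in N, time in s.
With the tool pointing down it reaches from about 0.3 to 0.95 m from the base axis. Payload 3.1 kg.
Tool frame: the origin (TCP) lies at the very end of the fingers, on their centre line; the grasp point (between the pads) lies 19 mm behind it; z points along the fingers, y is the line along which they close (so a half turn about z gives the same grasp; the last joint's range is limited). The gripper opens to 85 mm and grips with 20 to 120 N. Pads are 22 mm wide; open, the fingers measure 114 mm over their backs; the gripper's body (76 mm by 85 mm) begins 54 mm behind the grasp point. The pads swing forward as they close: fully open they stand 13 mm farther back than shut.
Start: joints at [-73.321, 17.653, 93.61, -0, 68.738, -3.994], TCP at [0.221, -0.585, 0.231] pointing down, gripper open.
Joint ranges: [-175.34, 175.34], [-45.06, 112.39], [2.9, 150.54], [-68.45, 248.45], [3.09, 151.38], [-168.51, 168.51]. Speed limits (degrees/s): [159.86, 159.86, 180, 180, 180, 180].

### API

Orientations are given as a 3x3 rotation matrix whose columns are the frame's x, y, z axes.
In Python, from bench import robot gives the robot as it stands. The module is installed in compiled form; this text tells all that it offers.
- The arm moves only by the tool send_rows, never from a script. Its argument "targets" is one flat list of numbers, 7 for each row, row after row: the shift along the tool's x, y, z in mm, then the turn, a rotation vector about the tool's x, y, z in rad, then the closure, from 0 (fully open) to 1 (shut). In form: [dx, dy, dz, ax, ay, az, gripper, dx, dy, dz, ax, ay, az, gripper, ...]. A call has 1 to 8 rows; each row is the pose to reach, as a shift and turn from the pose commanded when the call began, along the tool's axes at that moment; what a row does not reach only later rows make up. A row lasts 1/8 s, in which the tool goes at most 62.5 mm and 10.7 degrees, less where a joint would pass 70% of its speed; a pose out of reach is approached as far as the arm can. A call with a gripper value outside its range is refused whole. The fingers move at their own pace and stop on an object; "newtons" is the grip in N (left out, the last holds). Time passes only in rows, so rows that repeat a pose let the fingers close. It gives the time, the measured TCP pose, the force, the opening and the grip force at its end, in the units of the state.
- robot.get_obs(): the state, without advancing time (a new reading comes with each control period).
- robot.capture(name): name is "scene" or "top" or "wrist"; returns a dict with "frame" (480x640x3 uint8, red, green, blue), "vertical_fov" (degrees; the focal length in pixels is half the picture's height over the tangent of half this angle, whatever the lens; pixels are square), "cx", "cy" (the principal point, pixels), "rvec" (rotation vector, rad) and "tvec" (3), from world to camera coordinates, as OpenCV has them; the wrist camera has in their place "T_tool_cam" (4x4, takes a point from camera to tool coordinates, whose origin is the TCP and whose axes are the flange's). Camera axes: x right, y down, z forward; pixel columns grow to the right and rows downward; lengths in m; the calibration is good to about 2 mm. A picture is of the moment at which its call begins: read the wrist's pose just before it. There is no depth.
- robot.close_job(): hands the job in; it is judged then, once.
The state is a dict: "clock": time; "qpos": joint angles; "joint_velocities": joint speeds; "joint_torque": joint torques, N m; "eef_pos": TCP position; "ee_rot": TCP orientation; "wrist_force": force on the tool from outside, world axes, zero at the start; "moment": the same for the moment, N m; "opening": finger opening in m; "finger_force": force on a finger pad.
Only numpy, scipy, OpenCV 4.12 (cv2) and the standard library are available. Lean on these libraries where they do the work, as an engineer would, in place of code of your own. Each camera call takes 0.05 s, during which the arm holds its last target. There are 200 camera calls.

### The job

Close the tack box: slide its wooden shutter fully home against both end stops, then swing the steel catch across behind the left knob to keep it shut. The shutter binds in its track if one end gets ahead, so nudge the two knobs in turn, gently and with the fingers closed, never forcing or gripping it; leave the things standing around where they are.

Things in the scene. Friction and masses are not known exactly. Their poses are not given: they have to be found in the camera images.
- case: Fixed brown wooden tack box, 298 x 299 mm. Origin: on the bench under its middle; x along the track, away from the robot, y left, z up. Fixed top (z 84.5) over x -148 to -43; the open rest is closed by the shutter, which runs out along +x from under that top. Track walls at y +-137.5; lips (z 74.5 to 80.5) overhang to y +-128.5. Near and side walls to z 74.5.
- stops (a point): Point midway between the two end stops, at (130, 0, 72) mm in the case frame; axes as the case. Rubber stop faces at case x 130, y +-75 to +-117, z 54 to 84; each gives 1 mm per 2.5 N. Unseen: the track walls have swollen by 1.5 to 2.1 mm on each side, unlike each time, so that the shutter's 5 mm of play in width is really 0.8 to 2.0 mm.
- shutter: Pale wooden shutter, loose in the track, case z 62 to 72: plate 178 (x -93 to 85) x 250 (y) x 10 mm, end runners at x 15 to 85, 270 mm over both. 0.3 to 0.55 kg, drag 1.5 to 4 N. Origin: on its underside; x along the travel. Fully home: origin at case x 45, far edge on both stops; starts 46 to 58 mm short. Keep the fingers under 20 N on it, jolts too; slow pushes (25 mm/s) of 6 N do.
- knob_left (a point): Left (+y) knob: upright wooden post on the shutter, 22 mm diameter, case z 72 to 97. Point: on its axis, (62, 100, 22) mm in the shutter frame; fully home at case x 107. Pushed to +x this end goes ahead, the other nearly staying, to 0.012 (tight) to 0.035 rad (loose) of turn; then it wedges, the force leaps, and no push helps until the other end is pushed.
- knob_right (a point): The same for the right (-y) knob; the point is at (62, -100, 22) mm in the shutter frame. Fully home it is at case x 107.
- catch (a joint): Angle of the steel catch: 0 parked along the left track lip, pointing towards the robot (case -x) from its pivot; grows counter-clockwise seen from above, to 1.57 when it points across the shutter (case -y) close behind the left knob; stops at 1.62. It stays where it is left (about 1.5 N at the peg). It goes fully across only with the left knob home.
- catch_pivot (a point): Pivot of the catch on top of the left track lip, at (86, 143, 82.5) mm in the case frame; axes as the case. The catch is a flat steel bar 56 mm long from here, 12 mm wide, 8 mm thick (case z 82.5 to 90.5).
- catch_peg (a point): Middle of the catch's upright steel peg, 10 mm diameter, 22 mm tall (case z 90.5 to 112.5), 47 mm from the pivot; push the peg sideways to swing the catch. The point's -x axis points from pivot to peg.
- glue_tin: Bystander: steel tin 54 mm diameter, 62 mm tall, on the box's fixed top. Origin: centre of its underside.
- last: Bystander: wooden shoe last 240 mm long, 95 mm tall, on the bench left of the box. Origin: under its middle.
- hammer: Bystander: hammer lying on the bench right of the box. Origin: under its middle.
- brush_pot: Bystander: open steel pot 80 mm diameter, 100 mm tall, on the bench beyond the box. Origin: centre of its underside.

How it is judged (in metres and radians):
On the way, in this order (a step that is already met when the one before it is completed fails the run):
1. the shutter is home at both ends, each knob within 4 mm of its place (x of each of knob_left, knob_right in the frame of case above 0.103 m), for 0.2 s.
2. then the catch is swung across behind the left knob (value of joint catch above 1.35 rad), for 0.2 s.
At the end, for the whole second after the job is handed in: Both knobs within 4 mm of fully home (case x above 103 mm), the catch across behind the left knob (beyond 1.35 rad), the shutter at rest (all of step 1 and value of joint catch above 1.35 rad and linear speed of shutter below 0.01 m/s and contact force between the fingers and shutter below 0.1 N); the robot touches nothing.
It fails at once if the shutter is forced or gripped: fingers press it with more than 20 N (contact force between the fingers and shutter above 20 N).
It fails at once if the arm or gripper body leans on the shutter with more than 20 N (contact force between the arm and shutter above 20 N).
It fails at once if a bystander (glue tin, shoe last, hammer, brush pot) is moved more than 15 mm (distance of any of glue_tin, last, hammer, brush_pot from where it was at the start of the episode above 0.015 m).
It also fails if it takes over 72 s, if anything falls off the work surface, if the arm or the gripper's body presses on something with over 40 N, if the wrist force passes 120 N, or if a joint passes its speed limit or range.

## Working session

There is one attempt and no reset: what is moved stays moved. The work goes in short steps, Python scripts to look and compute and a tool call to move; the robot and the scene stay as the last step left them, time stands still between calls to the robot, and variables do not carry over. Pictures are saved under pics/ and viewed, at most 10 in all, crops included, and the job is handed in when it is done.

Besides the shell and the picture viewer there is one more tool, called after "Emit:" as name(argument=value, ...) on one line, values as JSON. send_rows: Moves the arm, as the interface text tells. Its arguments: {"type":"object","properties":{"targets":{"type":"array"},"newtons":{"type":"number"}},"required":["targets"]}

```bash
mkdir -p pics; cat > h.py <<'E'
import numpy as np, cv2, json
from bench import robot
def cap(n,f=None):
    o=robot.get_obs(); c=robot.capture(n)
    if f: cv2.imwrite('pics/'+f,cv2.cvtColor(c['frame'],cv2.COLOR_RGB2BGR))
    F=240/np.tan(np.radians(c['vertical_fov'])/2)
    K=np.array([[F,0,c['cx']],[0,F,c['cy']],[0,0,1]])
    if n=='wrist':
        T=np.eye(4);T[:3,:3]=o['ee_rot'];T[:3,3]=o['eef_pos'];T=T@np.array(c['T_tool_cam']);Ti=np.linalg.inv(T);R=Ti[:3,:3];t=Ti[:3,3]
    else: R=cv2.Rodrigues(np.array(c['rvec'],float))[0];t=np.array(c['tvec'],float).ravel()
    np.savez('pics/%s.npz'%(f or n),K=K,R=R,t=t)
    return c['frame'],K,R,t
def load(f): d=np.load('pics/%s.npz'%f); return d['K'],d['R'],d['t']
def atz(f,uv,z):
    K,R,t=load(f); d=R.T@np.linalg.inv(K)@np.array([*uv,1.]); C=-R.T@t
    return C+d*(z-C[2])/d[2]
def tri(f1,u1,f2,u2):
    P=[]
    for f in(f1,f2): K,R,t=load(f);P.append(K@np.c_[R,t])
    X=cv2.triangulatePoints(P[0],P[1],np.array(u1,float).reshape(2,1),np.array(u2,float).reshape(2,1)).ravel();return X[:3]/X[3]
def proj(f,X):
    K,R,t=load(f);p=K@(R@np.array(X)+t);return p[:2]/p[2]
E
python3 - <<'E'
from h import *
for n in('scene','top'):
    f,K,R,t=cap(n,n+'1.png'); print(n,K[0,0],-R.T@t)
o=robot.get_obs();print({k:np.round(v,3).tolist() for k,v in o.items()})
E
```

```text
scene 444.50218447791013 [1.0273842  0.53528887 0.71262568]
top 435.10362217181125 [0.49017364 0.04955674 1.02963323]
{'clock': 0.1, 'qpos': [-73.321, 17.7, 93.682, -0.001, 68.738, -3.993], 'joint_velocities': [-0.052, -0.131, -0.124, 0.006, 0.064, -0.026], 'joint_torque': [-0.001, -41.641, -27.764, -0.0, 0.004, -0.0], 'eef_pos': [0.22, -0.584, 0.23], 'ee_rot': [[0.936, 0.353, -0.001], [0.353, -0.936, 0.002], [0.0, -0.002, -1.0]], 'wrist_force': [-0.574, -0.194, 1.11], 'moment': [-0.007, 0.04, 0.003], 'finger_force': 0.0, 'opening': 0.085}
```

View pics/scene1.png

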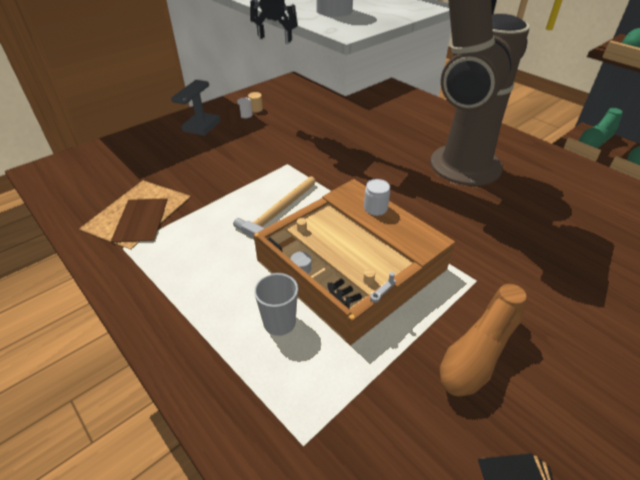

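View pics/top1.png

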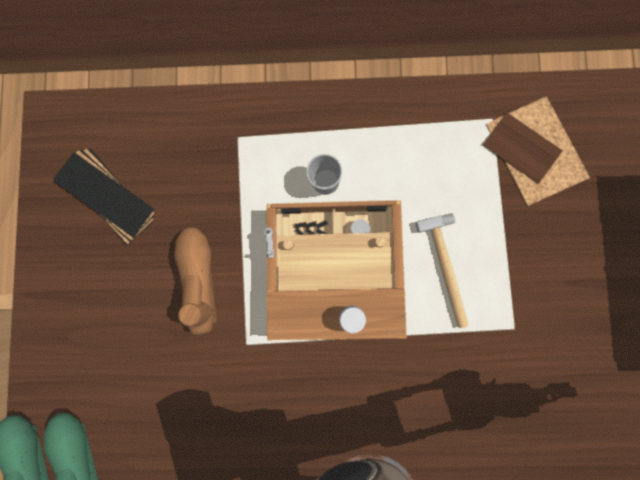

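The case lies near (336,272) in the top view. Its knobs are near (289,245) and (380,243), the catch near (269,242), and the tin on the fixed top at (352,320). I'll enlarge both views.

```bash
python3 - <<'E'
import cv2
a=cv2.imread('pics/top1.png')[190:350,255:415]; a=cv2.resize(a,(590,590),interpolation=cv2.INTER_CUBIC);cv2.imwrite('pics/topc.png',a)
a=cv2.imread('pics/scene1.png')[170:350,245:465]; a=cv2.resize(a,(720,589),interpolation=cv2.INTER_CUBIC);cv2.imwrite('pics/scenec.png',a)
E
```

```text
(no output)
```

View pics/topc.png

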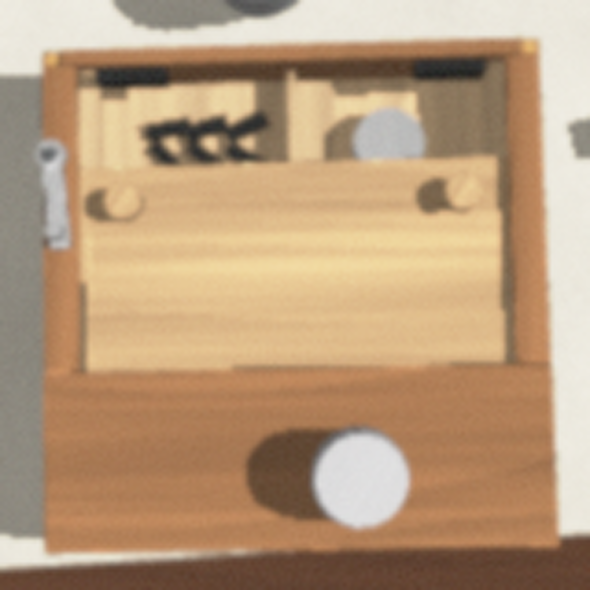

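View pics/scenec.png

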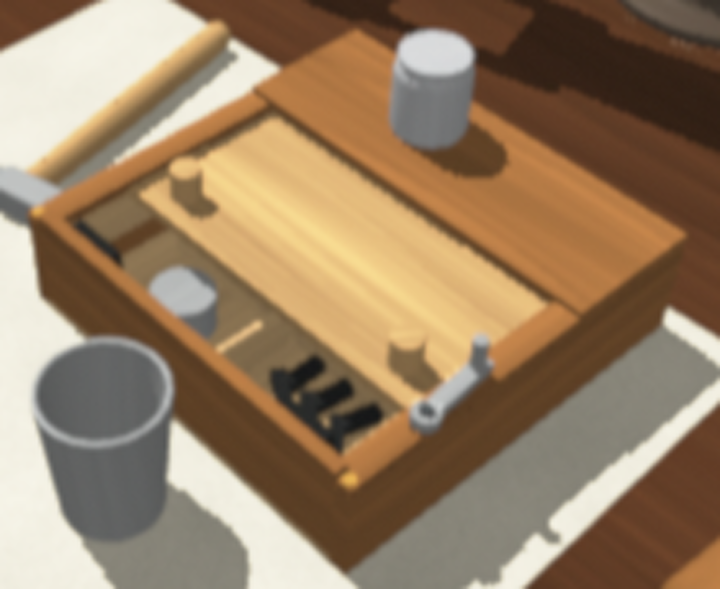

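Top crop: knob tops at (124,202) and (465,190), catch pivot at (49,152), fixed-top corners at (46,551), (558,545), (46,375) and (553,363). Scene crop: knob tops at (407,336) and (187,170), pivot at (427,412), peg top at (481,340), and the corners. The shutter sits roughly square in the case.

```bash
python3 - <<'E'
from h import *
from scipy.optimize import least_squares
T=lambda u,v:((u+.5)/3.6875-.5+255,(v+.5)/3.6875-.5+190)
S=lambda u,v:((u+.5)/3.2727-.5+245,(v+.5)/3.2727-.5+170)
t,s='top1.png','scene1.png'
for n,a,b in [('kl',T(124,202),S(407,336)),('kr',T(465,190),S(187,170)),('piv',T(49,152),S(427,412)),('nl',T(46,551),S(686,236)),('fl',T(46,375),S(583,313)),('fr',T(553,363),S(255,90)),('nr',T(558,545),S(357,28))]:
    X=tri(t,a,s,b);print(n,X.round(4),atz(t,a,X[2]).round(4))
obs=[]
for (x,y),a,b in [((-148,149),T(46,551),S(686,236)),((-43,149),T(46,375),S(583,313)),((-43,-149),T(553,363),S(255,90)),((-148,-149),T(558,545),S(357,28)),]:
    obs+=[((x,y,84.5),t,a),((x,y,84.5),s,b)]
obs+=[((86,143,90.5),t,T(49,152)),((86,143,90.5),s,S(427,412))]
def W(p,X):
    c,sn=np.cos(p[2]),np.sin(p[2]);return np.array([p[0]+c*X[0]/1e3-sn*X[1]/1e3,p[1]+sn*X[0]/1e3+c*X[1]/1e3,X[2]/1e3])
f=lambda p:np.concatenate([proj(v,W(p,X))-u for X,v,u in obs])
r=least_squares(f,[.48,.03,0]);p=r.x;print('case',p.round(4));print(r.fun.round(1))
np.save('case.npy',p)
c,sn=np.cos(p[2]),np.sin(p[2])
for n,a,b in [('kl',T(124,202),S(407,336)),('kr',T(465,190),S(187,170))]:
    for X in(tri(t,a,s,b),atz(t,a,.097),atz(s,b,.097)):
        d=X[:2]-p[:2];print(n,(np.array([c*d[0]+sn*d[1],-sn*d[0]+c*d[1]])*1e3).round(1),X[2].round(4))
X=atz(s,S(481,340),.1125)
d=X[:2]-p[:2];print('peg',(np.array([c*d[0]+sn*d[1],-sn*d[0]+c*d[1]])*1e3).round(1))
E
```

```text
kl [0.5794 0.1667 0.0954] [0.58   0.1661 0.0954]
kr [ 0.5805 -0.0321  0.0951] [ 0.582  -0.0336  0.0951]
piv [0.6103 0.2116 0.0922] [0.6111 0.2107 0.0922]
nl [0.3774 0.2167 0.0838] [0.3782 0.2156 0.0838]
fl [0.479  0.2161 0.0836] [0.4799 0.2149 0.0836]
fr [ 0.4787 -0.0806  0.0809] [ 0.4805 -0.0825  0.0809]
nr [ 0.376  -0.0797  0.0866] [ 0.3768 -0.0804  0.0866]
case [ 0.5235  0.0682 -0.0016]
[-0.9  1.2  0.2 -0.4 -1.1 -0.3 -0.8  0.4 -0.6  0.2 -1.7 -1.1 -0.   0.6
 -0.5  0.4 -0.   0.7 -0.7  0.2]
kl [55.7 98.6] 0.0954
kl [56.1 97.8] 0.097
kl [ 56.3 100.1] 0.097
kr [  57.2 -100.2] 0.0951
kr [  58.5 -101.5] 0.097
kr [ 57.4 -96.8] 0.097
peg [ 38.7 139. ]
```

Emit:
send_rows(targets=[30,-24,0,0,0,0.06,1,75,-60,0,0,0,0.12,1,122,-97,0,0,0,0.18,1,170,-135,0,0,0,0.24,1,218,-173,0,0,0,0.3,1,266,-211,0,0,0,0.361,1,314,-249,0,0,0,0.361,1,362,-287,0,0,0,0.361,1], newtons=20)

```text
clock: 1.1
eef_pos: [0.4585, -0.1865, 0.2311]
ee_rot: [[1.0, -0.0, -0.0], [-0.0, -1.0, -0.0], [-0.0, 0.0, -1.0]]
wrist_force: [0.6, -0.6, -0.3]
opening: -0.0002
finger_force: 0.0
```

Emit:
send_rows(targets=[30,-50,0,0,0,0,1,62,-103,10,0,0,0,1,88,-150,40,0,0,0,1,88,-154,80,0,0,0,1,88,-154,115,0,0,0,1,88,-154,135,0,0,0,1,88,-154,145,0,0,0,1,88,-154,150,0,0,0,1])

```text
clock: 2.1
eef_pos: [0.5459, -0.0345, 0.0809]
ee_rot: [[1.0, -0.0, -0.0], [-0.0, -1.0, 0.0], [-0.0, -0.0, -1.0]]
wrist_force: [-0.6, -0.4, -0.3]
opening: -0.0
finger_force: 0.0
```

```bash
python3 - <<'E'
from h import *
f,K,R,t=cap('wrist','w1.png')
cap('scene','s2.png')
a=cv2.imread('pics/w1.png');b=cv2.imread('pics/s2.png')[170:350,245:465]
b=cv2.resize(b,(400,327),interpolation=cv2.INTER_CUBIC);a=cv2.resize(a,(400,300))
b=b[:300]
cv2.imwrite('pics/c2.png',np.hstack([a,b]))
print(robot.get_obs()['eef_pos'],robot.get_obs()['wrist_force'])
E
```

```text
[ 0.54618884 -0.03458909  0.0814037 ] [-0.90130515 -0.91763977  0.55160745]
```

View pics/c2.png

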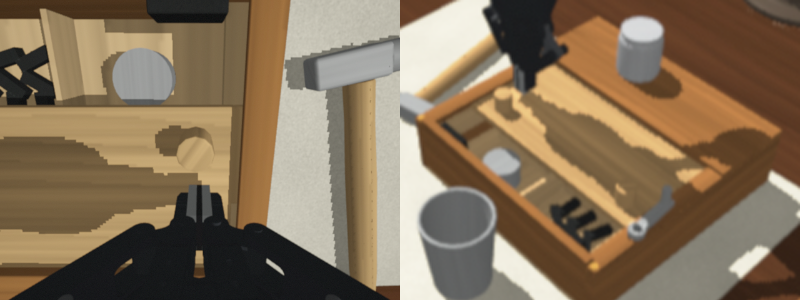

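The wrist view shows the closed fingertips at about (200,190), square behind the right knob at (195,153), with roughly a 10 mm gap. I'll approach gently.

Emit:
send_rows(targets=[4,-2,0,0,0,0,1,7,-2,0,0,0,0,1,9,-2,0,0,0,0,1,10,-2,0,0,0,0,1,11,-2,0,0,0,0,1,12,-2,0,0,0,0,1])

```text
clock: 2.95
eef_pos: [0.558, -0.0325, 0.0812]
ee_rot: [[1.0, -0.0, -0.0], [-0.0, -1.0, 0.0], [-0.0, -0.0, -1.0]]
wrist_force: [0.6, 0.5, -0.6]
opening: 0.0003
finger_force: 0.0
```

Emit:
send_rows(targets=[1,0,0,0,0,0,1,2,0,0,0,0,0,1])

```text
clock: 3.2
eef_pos: [0.5595, -0.0325, 0.0811]
ee_rot: [[1.0, -0.0, -0.001], [-0.0, -1.0, 0.0], [-0.001, -0.0, -1.0]]
wrist_force: [-2.5, 0.4, 1.8]
opening: 0.0002
finger_force: 1.0
```

Emit:
send_rows(targets=[1,0,0,0,0,0,1])

```text
clock: 3.32
eef_pos: [0.5596, -0.0324, 0.0811]
ee_rot: [[1.0, 0.0, -0.004], [0.0, -1.0, 0.0], [-0.004, -0.0, -1.0]]
wrist_force: [-4.5, -0.4, 3.5]
opening: -0.0002
finger_force: 2.2
```

Emit:
send_rows(targets=[1,0,0,0,0,0,1,2,0,0,0,0,0,1])

```text
clock: 3.58
eef_pos: [0.5625, -0.0324, 0.081]
ee_rot: [[1.0, -0.0, -0.001], [-0.0, -1.0, 0.0], [-0.001, -0.0, -1.0]]
wrist_force: [-3.5, 0.5, 1.2]
opening: 0.0001
finger_force: 1.6
```

Emit:
send_rows(targets=[1,0,0,0,0,0,1,2,0,0,0,0,0,1])

```text
clock: 3.82
eef_pos: [0.5647, -0.0327, 0.081]
ee_rot: [[1.0, -0.0, -0.001], [-0.0, -1.0, -0.0], [-0.001, 0.0, -1.0]]
wrist_force: [-4.9, -0.8, 1.9]
opening: -0.0001
finger_force: 2.3
```

Emit:
send_rows(targets=[-10,0,0,0,0,0,1,-12,-60,0,0,0,0,1,-12,-122,0,0,0,0,1,-12,-180,0,0,0,0,1,-12,-199,0,0,0,0,1,-9,-199,0,0,0,0,1,-7,-199,0,0,0,0,1,-6,-199,0,0,0,0,1])

```text
clock: 4.82
eef_pos: [0.5595, 0.1649, 0.0812]
ee_rot: [[1.0, -0.002, 0.0], [-0.002, -1.0, -0.0], [0.0, 0.0, -1.0]]
wrist_force: [-0.4, -0.4, 0.3]
opening: -0.0002
finger_force: 0.0
```

Emit:
send_rows(targets=[1,0,0,0,0,0,1,2,0,0,0,0,0,1])

```text
clock: 5.08
eef_pos: [0.56, 0.1653, 0.0809]
ee_rot: [[1.0, -0.001, -0.003], [-0.001, -1.0, -0.001], [-0.003, 0.001, -1.0]]
wrist_force: [-3.7, -2.3, 1.5]
opening: 0.0001
finger_force: 1.7
```

Emit:
send_rows(targets=[1,-1,0,0,0,0,1,3,-1,0,0,0,0,1,5,-1,0,0,0,0,1,6,-1,0,0,0,0,1])

```text
clock: 5.58
eef_pos: [0.5674, 0.1678, 0.0811]
ee_rot: [[1.0, -0.0, 0.0], [-0.0, -1.0, 0.0], [0.0, -0.0, -1.0]]
wrist_force: [-2.5, -0.8, -2.1]
opening: 0.0001
finger_force: 1.0
```

Emit:
send_rows(targets=[1,0,0,0,0,0,1,2,0,0,0,0,0,1])

```text
clock: 5.82
eef_pos: [0.5691, 0.1676, 0.0812]
ee_rot: [[1.0, -0.0, -0.0], [-0.0, -1.0, 0.0], [-0.0, -0.0, -1.0]]
wrist_force: [-2.0, -0.1, -1.3]
opening: -0.0001
finger_force: 1.0
```

Emit:
send_rows(targets=[1,0,0,0,0,0,1,2,0,0,0,0,0,1])

```text
clock: 6.08
eef_pos: [0.571, 0.1675, 0.0812]
ee_rot: [[1.0, -0.0, -0.0], [-0.0, -1.0, -0.0], [-0.0, 0.0, -1.0]]
wrist_force: [-3.2, -1.2, -1.5]
opening: -0.0001
finger_force: 1.1
```

Emit:
send_rows(targets=[-12,0,0,0,0,0,1,-12,62,0,0,0,0,1,-12,124,0,0,0,0,1,-12,182,0,0,0,0,1,-11,200,0,0,0,0,1,-8,200,0,0,0,0,1,-5,200,0,0,0,0,1,-3,200,0,0,0,0,1])

```text
clock: 7.08
eef_pos: [0.5683, -0.0308, 0.0813]
ee_rot: [[1.0, 0.002, 0.0], [0.002, -1.0, 0.0], [0.0, -0.0, -1.0]]
wrist_force: [-1.5, 0.6, 0.7]
opening: -0.0003
finger_force: 1.3
```

Emit:
send_rows(targets=[2,0,0,0,0,0,1,4,0,0,0,0,0,1,5,0,0,0,0,0,1])

```text
clock: 7.45
eef_pos: [0.5727, -0.0319, 0.0809]
ee_rot: [[1.0, 0.0, -0.001], [0.0, -1.0, 0.001], [-0.001, -0.001, -1.0]]
wrist_force: [-2.6, 1.4, -0.0]
opening: 0.0002
finger_force: 1.1
```

Emit:
send_rows(targets=[1,0,0,0,0,0,1,2,0,0,0,0,0,1])

```text
clock: 7.7
eef_pos: [0.5736, -0.0321, 0.0808]
ee_rot: [[1.0, -0.0, -0.004], [-0.0, -1.0, 0.001], [-0.004, -0.001, -1.0]]
wrist_force: [-5.4, 1.5, 2.9]
opening: 0.0002
finger_force: 2.9
```

Emit:
send_rows(targets=[1,0,0,0,0,0,1,1.5,0,0,0,0,0,1])

```text
clock: 7.95
eef_pos: [0.5746, -0.032, 0.0809]
ee_rot: [[1.0, -0.0, -0.005], [-0.0, -1.0, 0.001], [-0.005, -0.001, -1.0]]
wrist_force: [-6.3, 3.0, 3.1]
opening: -0.0001
finger_force: 3.2
```

Emit:
send_rows(targets=[-13,0,0,0,0,0,1,-13,-62,0,0,0,0,1,-13,-124,0,0,0,0,1,-13,-182,0,0,0,0,1,-11,-200,0,0,0,0,1,-8,-200,0,0,0,0,1,-5,-200,0,0,0,0,1,-2.5,-200,0,0,0,0,1])

```text
clock: 8.95
eef_pos: [0.5736, 0.1658, 0.0811]
ee_rot: [[1.0, -0.003, -0.002], [-0.003, -1.0, -0.0], [-0.002, 0.001, -1.0]]
wrist_force: [-4.0, -0.0, 3.1]
opening: -0.0
finger_force: 2.2
```

Emit:
send_rows(targets=[2,0,0,0,0,0,1,4,0,0,0,0,0,1,6,0,0,0,0,0,1])

```text
clock: 9.32
eef_pos: [0.5796, 0.1668, 0.0809]
ee_rot: [[1.0, -0.001, -0.002], [-0.001, -1.0, -0.001], [-0.002, 0.001, -1.0]]
wrist_force: [-6.0, -2.8, 3.4]
opening: -0.0
finger_force: 3.0
```

Emit:
send_rows(targets=[1,0,0,0,0,0,1,2,0,0,0,0,0,1])

```text
clock: 9.57
eef_pos: [0.5798, 0.1668, 0.0809]
ee_rot: [[1.0, 0.0, -0.006], [-0.0, -1.0, -0.002], [-0.006, 0.002, -1.0]]
wrist_force: [-8.2, -2.7, 4.5]
opening: -0.0002
finger_force: 4.0
```

Emit:
send_rows(targets=[-15,0,0,0,0,0,1,-15,62,0,0,0,0,1,-15,124,0,0,0,0,1,-15,182,0,0,0,0,1,-13,200,0,0,0,0,1,-10,200,0,0,0,0,1,-7,200,0,0,0,0,1,-4,200,0,0,0,0,1])

```text
clock: 10.58
eef_pos: [0.5772, -0.0308, 0.0811]
ee_rot: [[1.0, 0.002, -0.003], [0.002, -1.0, 0.0], [-0.003, -0.0, -1.0]]
wrist_force: [-5.1, -0.6, 3.2]
opening: -0.0
finger_force: 2.1
```

Emit:
send_rows(targets=[2.5,0,0,0,0,0,1,5,0,0,0,0,0,1,6,0,0,0,0,0,1])

```text
clock: 10.95
eef_pos: [0.5838, -0.0317, 0.0809]
ee_rot: [[1.0, 0.0, -0.001], [0.0, -1.0, 0.001], [-0.001, -0.001, -1.0]]
wrist_force: [-3.8, 1.8, 1.3]
opening: 0.0004
finger_force: 1.7
```

Emit:
send_rows(targets=[0.5,0,0,0,0,0,1,1.5,0,0,0,0,0,1])

```text
clock: 11.2
eef_pos: [0.584, -0.0319, 0.0809]
ee_rot: [[1.0, -0.0, -0.004], [-0.0, -1.0, 0.001], [-0.004, -0.001, -1.0]]
wrist_force: [-5.9, 3.3, 3.8]
opening: -0.0001
finger_force: 3.3
```

Emit:
send_rows(targets=[-13,0,0,0,0,0,1,-13,-62,0,0,0,0,1,-13,-124,0,0,0,0,1,-13,-182,0,0,0,0,1,-11,-200,0,0,0,0,1,-8,-200,0,0,0,0,1,-5,-200,0,0,0,0,1,-2.5,-200,0,0,0,0,1])

```text
clock: 12.2
eef_pos: [0.5823, 0.1657, 0.0811]
ee_rot: [[1.0, -0.003, -0.003], [-0.003, -1.0, -0.0], [-0.003, 0.0, -1.0]]
wrist_force: [-3.9, 1.0, 3.9]
opening: -0.0001
finger_force: 2.0
```

Emit:
send_rows(targets=[2.5,0,0,0,0,0,1,5,0,0,0,0,0,1,6.5,0,0,0,0,0,1])

```text
clock: 12.58
eef_pos: [0.589, 0.1667, 0.0809]
ee_rot: [[1.0, -0.001, -0.002], [-0.001, -1.0, -0.001], [-0.002, 0.001, -1.0]]
wrist_force: [-4.8, -3.2, 3.3]
opening: 0.0002
finger_force: 2.7
```

Emit:
send_rows(targets=[0.5,0,0,0,0,0,1,1,0,0,0,0,0,1])

```text
clock: 12.82
eef_pos: [0.589, 0.1667, 0.0809]
ee_rot: [[1.0, -0.0, -0.004], [-0.0, -1.0, -0.002], [-0.004, 0.002, -1.0]]
wrist_force: [-6.6, -2.5, 4.8]
opening: 0.0003
finger_force: 3.3
```

Emit:
send_rows(targets=[-14,0,0,0,0,0,1,-14,62,0,0,0,0,1,-14,124,0,0,0,0,1,-14,182,0,0,0,0,1,-12,200,0,0,0,0,1,-9,200,0,0,0,0,1,-6,200,0,0,0,0,1,-3,200,0,0,0,0,1])

```text
clock: 13.82
eef_pos: [0.5866, -0.0308, 0.0811]
ee_rot: [[1.0, 0.002, -0.003], [0.002, -1.0, 0.0], [-0.003, -0.0, -1.0]]
wrist_force: [-4.6, -0.5, 3.0]
opening: -0.0001
finger_force: 2.0
```

Emit:
send_rows(targets=[2.5,0,0,0,0,0,1,5,0,0,0,0,0,1,6,0,0,0,0,0,1])

```text
clock: 14.2
eef_pos: [0.5933, -0.0317, 0.0809]
ee_rot: [[1.0, 0.0, -0.001], [0.0, -1.0, 0.001], [-0.001, -0.001, -1.0]]
wrist_force: [-3.8, 1.8, 1.4]
opening: 0.0
finger_force: 1.8
```

Emit:
send_rows(targets=[-13,0,0,0,0,0,1,-13,-62,0,0,0,0,1,-13,-124,0,0,0,0,1,-13,-182,0,0,0,0,1,-11,-200,0,0,0,0,1,-8,-200,0,0,0,0,1,-5,-200,0,0,0,0,1,-2.5,-200,0,0,0,0,1])

```text
clock: 15.2
eef_pos: [0.5913, 0.1656, 0.0812]
ee_rot: [[1.0, -0.002, -0.001], [-0.002, -1.0, -0.0], [-0.001, 0.0, -1.0]]
wrist_force: [-4.6, -0.8, 1.9]
opening: -0.0
finger_force: 1.6
```

Emit:
send_rows(targets=[2.5,0,0,0,0,0,1,5,0,0,0,0,0,1,6.5,0,0,0,0,0,1])

```text
clock: 15.58
eef_pos: [0.597, 0.1668, 0.0809]
ee_rot: [[1.0, -0.001, -0.002], [-0.001, -1.0, -0.001], [-0.002, 0.001, -1.0]]
wrist_force: [-3.9, -2.5, 3.0]
opening: 0.0005
finger_force: 2.5
```

Emit:
send_rows(targets=[-13,0,0,0,0,0,1,-13,62,0,0,0,0,1,-13,124,0,0,0,0,1,-13,182,0,0,0,0,1,-11,200,0,0,0,0,1,-8,200,0,0,0,0,1,-5,200,0,0,0,0,1,-2.5,200,0,0,0,0,1])

```text
clock: 16.58
eef_pos: [0.5952, -0.0307, 0.0812]
ee_rot: [[1.0, 0.002, -0.0], [0.002, -1.0, 0.0], [-0.0, -0.0, -1.0]]
wrist_force: [-1.4, -0.2, 0.8]
opening: 0.0
finger_force: 1.2
```

Emit:
send_rows(targets=[2.5,0,0,0,0,0,1,5,0,0,0,0,0,1,6.5,0,0,0,0,0,1])

```text
clock: 16.95
eef_pos: [0.6012, -0.0318, 0.0809]
ee_rot: [[1.0, 0.0, -0.001], [0.0, -1.0, 0.001], [-0.001, -0.001, -1.0]]
wrist_force: [-3.6, 2.4, 1.8]
opening: -0.0001
finger_force: 2.2
```

Emit:
send_rows(targets=[-13,0,0,0,0,0,1,-13,-62,0,0,0,0,1,-13,-124,0,0,0,0,1,-13,-182,0,0,0,0,1,-11,-200,0,0,0,0,1,-8,-200,0,0,0,0,1,-5,-200,0,0,0,0,1,-2.5,-200,0,0,0,0,1])

```text
clock: 17.95
eef_pos: [0.5992, 0.1656, 0.0812]
ee_rot: [[1.0, -0.003, -0.001], [-0.003, -1.0, -0.0], [-0.001, 0.0, -1.0]]
wrist_force: [-2.6, -0.1, 1.5]
opening: -0.0003
finger_force: 1.7
```

Emit:
send_rows(targets=[2.5,0,0,0,0,0,1,5,0,0,0,0,0,1,6,0,0,0,0,0,1])

```text
clock: 18.32
eef_pos: [0.6048, 0.1668, 0.0809]
ee_rot: [[1.0, -0.001, -0.001], [-0.001, -1.0, -0.001], [-0.001, 0.001, -1.0]]
wrist_force: [-3.4, -1.6, 1.3]
opening: 0.0002
finger_force: 1.9
```

Emit:
send_rows(targets=[-13,0,0,0,0,0,1,-13,62,0,0,0,0,1,-13,124,0,0,0,0,1,-13,182,0,0,0,0,1,-11,200,0,0,0,0,1,-8,200,0,0,0,0,1,-5,200,0,0,0,0,1,-2.5,200,0,0,0,0,1])

```text
clock: 19.32
eef_pos: [0.6029, -0.0307, 0.0812]
ee_rot: [[1.0, 0.002, 0.0], [0.002, -1.0, 0.0], [0.0, -0.0, -1.0]]
wrist_force: [0.0, -0.6, 0.2]
opening: -0.0002
finger_force: 0.0
```

Emit:
send_rows(targets=[2,0,0,0,0,0,1,4,0,0,0,0,0,1,5.5,0,0,0,0,0,1])

```text
clock: 19.7
eef_pos: [0.6076, -0.0318, 0.0809]
ee_rot: [[1.0, 0.0, -0.001], [0.0, -1.0, 0.001], [-0.001, -0.001, -1.0]]
wrist_force: [-2.2, 1.9, 0.1]
opening: 0.0
finger_force: 1.2
```

Emit:
send_rows(targets=[-13,0,0,0,0,0,1,-13,-62,0,0,0,0,1,-13,-124,0,0,0,0,1,-13,-182,0,0,0,0,1,-11,-200,0,0,0,0,1,-8,-200,0,0,0,0,1,-5,-200,0,0,0,0,1,-3,-200,0,0,0,0,1])

```text
clock: 20.7
eef_pos: [0.6055, 0.1656, 0.0812]
ee_rot: [[1.0, -0.002, -0.0], [-0.002, -1.0, -0.0], [-0.0, 0.0, -1.0]]
wrist_force: [-0.4, -0.1, 1.3]
opening: -0.0001
finger_force: 0.0
```

Emit:
send_rows(targets=[2,0,0,0,0,0,1,4,0,0,0,0,0,1])

```text
clock: 20.95
eef_pos: [0.6078, 0.1663, 0.0809]
ee_rot: [[1.0, -0.001, -0.004], [-0.001, -1.0, -0.001], [-0.004, 0.001, -1.0]]
wrist_force: [-2.6, -2.1, 2.6]
opening: 0.0001
finger_force: 1.7
```

Emit:
send_rows(targets=[1,0,0,0,0,0,1,2,0,0,0,0,0,1])

```text
clock: 21.2
eef_pos: [0.6098, 0.1669, 0.0809]
ee_rot: [[1.0, -0.0, -0.003], [-0.0, -1.0, -0.001], [-0.003, 0.001, -1.0]]
wrist_force: [-4.7, -3.4, 2.8]
opening: 0.0001
finger_force: 2.7
```

Emit:
send_rows(targets=[-13,0,0,0,0,0,1,-13,62,0,0,0,0,1,-13,124,0,0,0,0,1,-13,182,0,0,0,0,1,-11,200,0,0,0,0,1,-8,200,0,0,0,0,1,-5,200,0,0,0,0,1,-3,200,0,0,0,0,1])

```text
clock: 22.2
eef_pos: [0.6084, -0.0306, 0.0812]
ee_rot: [[1.0, 0.002, 0.0], [0.002, -1.0, 0.0], [0.0, -0.0, -1.0]]
wrist_force: [1.2, -0.5, 0.0]
opening: 0.0001
finger_force: 0.0
```

Emit:
send_rows(targets=[2,0,0,0,0,0,1,3,0,0,0,0,0,1,4,0,0,0,0,0,1])

```text
clock: 22.58
eef_pos: [0.6097, -0.0313, 0.0808]
ee_rot: [[1.0, 0.0, -0.006], [0.0, -1.0, 0.002], [-0.006, -0.002, -1.0]]
wrist_force: [-7.0, 3.3, 5.8]
opening: 0.0001
finger_force: 3.5
```

Emit:
send_rows(targets=[1,0,0,0,0,0,1,1.5,0,0,0,0,0,1])

```text
clock: 22.82
eef_pos: [0.61, -0.0313, 0.0808]
ee_rot: [[1.0, -0.0, -0.008], [-0.0, -1.0, 0.002], [-0.008, -0.002, -1.0]]
wrist_force: [-9.3, 2.7, 7.7]
opening: -0.0002
finger_force: 4.7
```

Emit:
send_rows(targets=[-13,0,0,0,0,0,1,-13,-62,0,0,0,0,1,-13,-124,0,0,0,0,1,-13,-182,0,0,0,0,1,-11,-200,0,0,0,0,1,-7,-200,0,0,0,0,1,-4,-200,0,0,0,0,1,-2,-200,0,0,0,0,1])

```text
clock: 23.82
eef_pos: [0.6099, 0.166, 0.081]
ee_rot: [[1.0, -0.003, -0.005], [-0.003, -1.0, -0.0], [-0.005, 0.0, -1.0]]
wrist_force: [-6.9, 0.8, 5.6]
opening: 0.0
finger_force: 3.5
```

Emit:
send_rows(targets=[1,0,0,0,0,0,1,2,0,0,0,0,0,1])

```text
clock: 24.08
eef_pos: [0.6101, 0.166, 0.081]
ee_rot: [[1.0, -0.003, -0.009], [-0.003, -1.0, -0.001], [-0.009, 0.001, -1.0]]
wrist_force: [-9.9, 1.8, 7.1]
opening: 0.0003
finger_force: 4.8
```

```bash
python3 - <<'E'
from h import *
cap('wrist','w3.png');cap('scene','s3.png');cap('top','t3.png')
a=cv2.imread('pics/w3.png');b=cv2.imread('pics/s3.png')[170:350,245:465];c=cv2.imread('pics/t3.png')[190:350,255:415]
b=cv2.resize(b,(366,300),interpolation=cv2.INTER_CUBIC);a=cv2.resize(a,(400,300));c=cv2.resize(c,(300,300),interpolation=cv2.INTER_CUBIC)
cv2.imwrite('pics/c3.png',np.vstack([np.hstack([a,b]),np.hstack([c,np.zeros((300,466,3),np.uint8)])]))
E
```

```text
(no output)
```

View pics/c3.png

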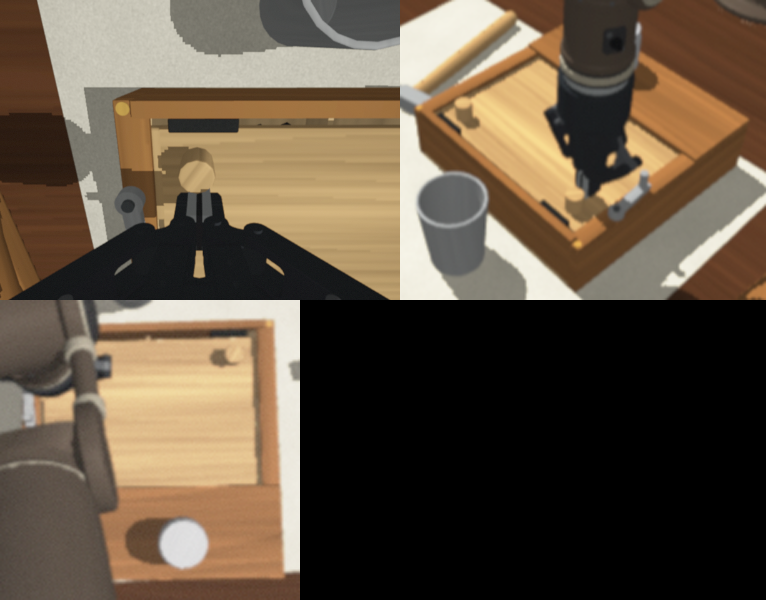

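Both ends touch at the same x (0.610), and the views show the shutter's far edge on the stops. Next I'll lift, turn 45° and go behind the peg.

Emit:
send_rows(targets=[-9,0,0,0,0,0,1,-12,0,-40,0,0,0,1,-30,-20,-70,0,0,0.17,1,-55,-50,-70,0,0,0.34,1,-66,-62,-70,0,0,0.51,1,-66,-62,-70,0,0,0.66,1,-66,-62,-55,0,0,0.785,1,-66,-62,-40,0,0,0.785,1])

```text
clock: 25.22
eef_pos: [0.5483, 0.2287, 0.1211]
ee_rot: [[0.707, -0.707, 0.002], [-0.707, -0.707, 0.0], [0.001, -0.001, -1.0]]
wrist_force: [0.6, -0.7, -1.2]
opening: -0.0004
finger_force: 0.0
```

```bash
python3 - <<'E'
from h import *
cap('wrist','w4.png');cap('scene','s4.png');cap('top','t4.png')
a=cv2.imread('pics/w4.png');b=cv2.imread('pics/s4.png')[150:350,240:480]
b=cv2.resize(b,(360,300),interpolation=cv2.INTER_CUBIC);a=cv2.resize(a,(400,300))
cv2.imwrite('pics/c4.png',np.hstack([a,b]))
print(robot.get_obs()['eef_pos'])
for X in [(.5633,.2115,.1125),(.6103,.2115,.0905)]: print(proj('w4.png',X)*.625,proj('s4.png',X))
K,R,t=load('s4.png')
E
```

```text
[0.54673136 0.22851691 0.11980919]
[202.01872068 158.46851662] [393.11379536 275.08760429]
[155.61792537 104.20189179] [374.38313368 296.06185327]
```

View pics/c4.png

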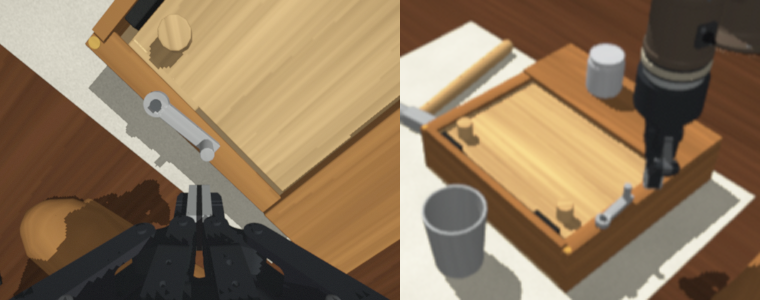

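The catch is parked. Its peg appears near (207,152), close to the predicted (202,158), and the pivot matches its prediction.

Emit:
send_rows(targets=[0,0,12,0,0,0,1,0,0,20,0,0,0,1,0,1,23,0,0,0,1,5,2,23,0,0,0,1,9,3,23,0,0,0,1,14,6,23,0,0,0,1,18,9,23,0,0,0,1,24,12,23,0,0,0,1])

```text
clock: 26.38
eef_pos: [0.5556, 0.2039, 0.0985]
ee_rot: [[0.707, -0.707, -0.001], [-0.707, -0.707, 0.0], [-0.001, 0.001, -1.0]]
wrist_force: [-2.4, 1.1, 1.5]
opening: 0.0001
finger_force: 1.3
```

Emit:
send_rows(targets=[6,2,0,0,0,0,1,12,3,0,0,0,0,1,18,3,0,0,0,0,1,24,3,0,0,0,0,1,30,1,0,0,0,0,1,36,-2,0,0,0,0,1,41,-5,0,0,0,0,1,45,-7,0,0,0,0,1])

```text
clock: 27.38
eef_pos: [0.5936, 0.1773, 0.0984]
ee_rot: [[0.707, -0.707, 0.001], [-0.707, -0.707, 0.0], [0.0, -0.001, -1.0]]
wrist_force: [-2.0, 0.8, 0.2]
opening: 0.0001
finger_force: 1.0
```

Emit:
send_rows(targets=[3,-2,0,0,0,0,1,5,-3,0,0,0,0,1,5,-3,0,0,0,0,1])

```text
clock: 27.75
eef_pos: [0.5992, 0.1762, 0.0984]
ee_rot: [[0.707, -0.707, 0.001], [-0.707, -0.707, 0.001], [0.001, -0.002, -1.0]]
wrist_force: [0.1, 2.2, -0.4]
opening: -0.0002
finger_force: 0.7
```

Now I'll back off, lift clear and check.

Emit:
send_rows(targets=[-8,0,0,0,0,0,1,-15,0,-20,0,0,0,1,-30,0,-60,0,0,0,1,-60,0,-110,0,0,0,1,-100,0,-150,0,0,0,1,-140,0,-170,0,0,0,1,-140,0,-170,0,0,0,1])

```text
clock: 28.62
eef_pos: [0.4992, 0.2773, 0.2729]
ee_rot: [[0.71, -0.704, 0.007], [-0.704, -0.71, 0.003], [0.002, -0.007, -1.0]]
wrist_force: [0.3, -1.2, -0.6]
opening: -0.0004
finger_force: 0.0
```

```bash
python3 - <<'E'
from h import *
cap('wrist','w5.png');cap('scene','s5.png');cap('top','t5.png')
b=cv2.imread('pics/s5.png')[170:350,245:465];c=cv2.imread('pics/t5.png')[190:350,255:415]
b=cv2.resize(b,(440,360),interpolation=cv2.INTER_CUBIC);c=cv2.resize(c,(360,360),interpolation=cv2.INTER_CUBIC)
cv2.imwrite('pics/c5.png',np.hstack([b,c]))
p=np.load('case.npy')
print(robot.get_obs()['eef_pos'])
def W(x,y,z): return (p[0]+x+.0016*y,p[1]+y-.0016*x,z)
for X in [W(.107,.1,.097),W(.107,-.1,.097),W(.086,.096,.1125)]: print((proj('s5.png',X)-[245,170])*2,(proj('t5.png',X)-[255,190])*2.25)
E
```

```text
[0.49948752 0.27433764 0.26854605]
[209.3670462  231.48676864] [72.00014873 70.07902485]
[ 74.86551438 122.33676033] [279.7130173   64.81240324]
[223.50169052 206.37211483] [74.33799226 89.52172734]
```

View pics/c5.png

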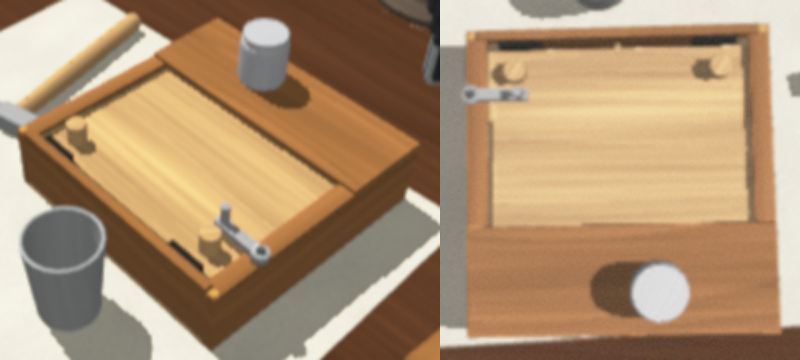

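Both knobs sit on their predicted home pixels, within about 3 px: top view (75,70) and (281,66), scene view (210,232) and (75,122). The catch lies straight across behind the left knob, and the robot is clear.

```bash
python3 -c "
from bench import robot
print(robot.close_job())"
```

```text
the job is handed in; nothing more can be done
None
```

The shutter is fully home against both end stops and the catch is swung across behind the left knob; the arm is clear, nothing around the box was touched, and the job was handed in at about 29 s, though the hand-in gave no verdict.

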